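Put the hardware tins away on a narrow-footed tray

TASK

Put the rivet tins and jars away. The long light tray rests on a narrow block and tips if an end is loaded first, so set the big round can in the middle bay first, then one small glass jar in each end bay; the square tin goes in the little cardboard carton, before or after. Set each upright near the middle of its bay or of the carton, let go, do not push or tip the tray or the carton out of place, and leave the spool, glue bottle and wax puck standing where they are.

Things in the scene. Friction and masses are not known exactly. Their poses are not given: they have to be found in the camera images.
- big_can: The big upright round steel can, full of rivets: diameter 64 mm, 100 mm tall (the top 6 mm a lid 60 mm across), paper band round its waist, about 0.55 kg. Origin: centre of its underside, z up.
- jar_a: One of two identical small upright round glass jars with a steel lid and brass rivets inside: diameter 48 mm, 75 mm tall (the top 17 mm the lid, 47 mm across), about 0.22 kg. Origin: centre of its underside, z up. Either jar may go in either end bay.
- jar_b: The other of the two identical small glass jars: as jar_a.
- square_tin: Upright square steel tin, dark grey with a brighter lid, 56 x 56 mm with straight sides, 70 mm tall, about 0.3 kg. Origin: centre of its underside, x and y along its sides, z up. It starts at any yaw.
- tray: Long light plywood tray, loose, 90 g, 96 mm (x) by 276 mm (y), 28 mm tall; floor and walls 4 mm thick, all walls reach 24 mm above the floor. Two cross walls make three bays along y: the middle bay, inside 88 (x) by 92 mm (y), centred at the origin, and end bays, inside 88 by 84 mm, centred at y = +92 and -92 mm. Origin: centre of its underside, z up.
- stand: Fixed dark wooden block 30 mm high, 90 mm (x) by 104 mm (y); origin: centre of its underside. The tray rests loose, level and centred on it, its ends overhanging by 86 mm. A jar in an end bay tips the tray while the middle is empty; with the can in the middle it is stable, but an end still tips under a push down of about 7 N.
- carton: Little open square cardboard carton, loose on the table, 0.06 kg, 100 x 100 mm, 24 mm tall overall; walls and floor 4 mm thick (inside 92 x 92 mm). Origin: centre of its underside, x and y along its sides, z up.
- spool: Bystander, to be left alone: wooden thread spool, upright, 44 mm diameter, 48 mm tall. Origin: centre of its underside.
- glue: Bystander, to be left alone: white plastic glue bottle with orange cap, upright, 40 mm diameter, 105 mm tall. Origin: centre of its underside.
- wax: Bystander, to be left alone: yellow round puck of wax, 48 mm diameter, 26 mm tall. Origin: centre of its underside.
There are look-alikes about, which are no part of the job. Leave any blue or turquoise look-alike of the square_tin alone.

How it is judged (in metres and radians):
On the way, in this order (a step that is already met when the one before it is completed fails the run):
1. the big can stands in the middle bay of the tray, let go (x of big_can in the frame of tray between -0.015 and 0.015 m and y of big_can in the frame of tray between -0.015 and 0.015 m and z of big_can in the frame of tray between -0.002 and 0.01 m and angle between big_can's own z axis and vertical below 0.1 rad and contact force between big_can and the fingers below 0.1 N), for 0.2 s.
2. then a small jar stands in each end bay, both let go (((x of jar_a in the frame of tray between -0.015 and 0.015 m and y of jar_a in the frame of tray between 0.077 and 0.107 m and z of jar_a in the frame of tray between -0.002 and 0.01 m and angle between each of jar_a, jar_b's own z axis and vertical below 0.1 rad and x of jar_b in the frame of tray between -0.015 and 0.015 m and y of jar_b in the frame of tray between -0.107 and -0.077 m and z of jar_b in the frame of tray between -0.002 and 0.01 m) or (x of jar_a in the frame of tray between -0.015 and 0.015 m and y of jar_a in the frame of tray between -0.107 and -0.077 m and z of jar_a in the frame of tray between -0.002 and 0.01 m and angle between each of jar_a, jar_b's own z axis and vertical below 0.1 rad and x of jar_b in the frame of tray between -0.015 and 0.015 m and y of jar_b in the frame of tray between 0.077 and 0.107 m and z of jar_b in the frame of tray between -0.002 and 0.01 m)) and contact force between each of jar_a, jar_b and the fingers below 0.1 N), for 0.2 s.
At the end, for the whole second after the job is handed in: Can upright in the tray's middle bay, a jar in each end bay, square tin in the carton, each within 15 mm of that middle along both sides; tray and carton level (0.06 rad), within 30 mm of their start; all released and at rest (x of big_can in the frame of tray between -0.015 and 0.015 m and y of big_can in the frame of tray between -0.015 and 0.015 m and z of big_can in the frame of tray between -0.002 and 0.01 m and angle between each of big_can, square_tin's own z axis and vertical below 0.1 rad and ((x of jar_a in the frame of tray between -0.015 and 0.015 m and y of jar_a in the frame of tray between 0.077 and 0.107 m and z of jar_a in the frame of tray between -0.002 and 0.01 m and angle between each of jar_a, jar_b's own z axis and vertical below 0.1 rad and x of jar_b in the frame of tray between -0.015 and 0.015 m and y of jar_b in the frame of tray between -0.107 and -0.077 m and z of jar_b in the frame of tray between -0.002 and 0.01 m) or (x of jar_a in the frame of tray between -0.015 and 0.015 m and y of jar_a in the frame of tray between -0.107 and -0.077 m and z of jar_a in the frame of tray between -0.002 and 0.01 m and angle between each of jar_a, jar_b's own z axis and vertical below 0.1 rad and x of jar_b in the frame of tray between -0.015 and 0.015 m and y of jar_b in the frame of tray between 0.077 and 0.107 m and z of jar_b in the frame of tray between -0.002 and 0.01 m)) and x of square_tin in the frame of carton between -0.015 and 0.015 m and y of square_tin in the frame of carton between -0.015 and 0.015 m and z of square_tin in the frame of carton between -0.002 and 0.01 m and angle between each of tray, carton's own z axis and vertical below 0.06 rad and distance of each of tray, carton from where it was at the start of the episode below 0.03 m and linear speed of each of big_can, jar_a, jar_b, square_tin, tray, carton below 0.02 m/s and angular speed of each of big_can, jar_a, jar_b, square_tin, tray, carton below 0.2 rad/s); the robot touches nothing.
It fails at once if the tray or the carton tips by more than 0.12 rad or shifts by more than 30 mm (angle between any of tray, carton's own z axis and vertical above 0.12 rad or distance of any of tray, carton from where it was at the start of the episode above 0.03 m).
It fails at once if the spool, glue bottle or wax puck is shifted by more than 30 mm or tipped by more than 0.5 rad (distance of any of spool, glue, wax from where it was at the start of the episode above 0.03 m or angle between any of spool, glue, wax's own z axis and vertical above 0.5 rad).
It also fails if it takes over 112 s, if anything falls off the work surface, if the arm or the gripper's body presses on something with over 40 N, if the wrist force passes 120 N, or if a joint passes its speed limit or range.

ROBOT

A 6-joint arm with a two-finger parallel gripper is mounted at the origin on the work surface. World frame = base frame: x ahead of the robot, y to its left, z up, the work surface at z = 0. Lengths are in m, angles in degrees, forces in N, time in s.
With the tool pointing down it reaches from about 0.35 to 0.8 m from the base axis. Payload 7.3 kg.
Tool frame: the origin (TCP) lies on the centre line of the jaws, within the pads' length; the fingertips stand 19 mm ahead of it and the grasp point (between the pads) is the TCP; z points along the fingers, y is the line along which they close (so a half turn about z gives the same grasp; the last joint's range is limited). The gripper opens to 85 mm and grips with 20 to 120 N. Pads are 22 mm wide; open, the fingers measure 114 mm over their backs; the gripper's body (76 mm by 85 mm) begins 54 mm behind the grasp point. The pads swing forward as they close: fully open they stand 13 mm farther back than shut.
Start: joints at [-76.089, 19.595, 87.324, -0, 73.075, -8.365], TCP at [0.199, -0.486, 0.25] pointing down, gripper open.
Joint ranges: [-145.02, 145.02], [-44.19, 115.74], [2.07, 154.8], [-57.11, 237.11], [16.16, 152.29], [-177.93, 177.93]. Speed limits (degrees/s): [147.25, 147.25, 180, 180, 180, 180].

INTERFACE

Orientations are given as [roll, pitch, yaw] about the fixed x, y, z axes, in that order (R = Rz(yaw) Ry(pitch) Rx(roll)).
In Python, from station import * gives the robot as it stands. The module is installed in compiled form; this text tells all that it offers.
- The arm moves only by the shell command python3 -m creep 'ROWS' [FORCE]. ROWS is JSON, a list of rows, each an object with "delta_pos": the shift along the tool's x, y, z normalised to -1 to 1, where 1 is 25 mm, a list of three; "dr": the turn, a rotation vector about the tool's x, y, z normalised to -1 to 1, where 1 is 0.1 rad, a list of three; "grip": the opening, from -1 (shut) to 1 (fully open). In form: [{"delta_pos": [x, y, z], "dr": [ax, ay, az], "grip": grip}, ...]. A call has exactly 8 rows; each row shifts and turns the commanded pose from where the row before left it, along the tool's axes as they then stand; what a row does not reach is not made up. A row lasts 1/8 s, in which the tool goes at most 62.5 mm and 10.7 degrees, less where a joint would pass 70% of its speed; a pose out of reach is approached as far as the arm can. A call with a number of a shift or a turn outside -1 to 1 is refused whole. A call with a gripper value outside its range is refused whole. The fingers move at their own pace and stop on an object; FORCE is the grip in N (left out, the last holds). Time passes only in rows, so rows that do not move let the fingers close, or fill a call up. It gives the time, the measured TCP pose, the force, the opening and the grip force at its end, in the units of the state.
- observe(): the state, without advancing time (a new reading comes with each control period).
- capture(name): name is "scene" or "top" or "wrist"; returns the picture (420x560x3 uint8, red, green, blue); there is no depth.
- camera_model(name): a dict with "fx", "fy", "cx", "cy" (pixels), "R" (3x3) and "t" (3): a world point X has camera coordinates R X + t; the wrist camera has in their place "hand_eye" (4x4, takes a point from camera to tool coordinates, whose origin is the TCP and whose axes are the flange's). Camera axes: x right, y down, z forward; pixel columns grow to the right and rows downward; lengths in m; the calibration is good to about 2 mm. A picture is of the moment at which its call begins: read the wrist's pose just before it. camera_model takes no time and is no camera call.
- close_job(): hands the job in; it is judged then, once.
The state is a dict: "t": time; "qpos": joint angles; "joint_velocities": joint speeds; "joint_efforts": joint torques, N m; "eef_pos": TCP position; "orientation": TCP orientation; "force": force on the tool from outside, world axes, zero at the start; "wrist_torque": the same for the moment, N m; "finger_gap": opening from 0.0 (shut) to 1.0 (fully open); "grasp_force": force on a finger pad.
Only numpy, scipy, OpenCV 4.12 (cv2) and the standard library are available. Lean on these libraries where they do the work, as an engineer would, in place of code of your own. Each camera call takes 0.05 s, during which the arm holds its last target. There are 200 camera calls.

## Working session

There is one attempt and no reset: what is moved stays moved. The work goes in short steps, Python scripts to look and compute and a shell command to move; the robot and the scene stay as the last step left them, time stands still between calls to the robot, and variables do not carry over. Pictures are saved under pics/ and viewed, at most 17 in all, crops included, and the job is handed in when it is done.

```bash
mkdir -p pics
cat > h.py <<'E'
from station import *
import numpy as np, cv2
from scipy.spatial.transform import Rotation as Ro
def save(n,im): cv2.imwrite('pics/'+n+'.png',im[:,:,::-1])
def ray(cam,u,v,z):
    m=camera_model(cam);R=np.array(m['R']);t=np.array(m['t'])
    c=-R.T@t; d=R.T@np.array([(u-m['cx'])/m['fx'],(v-m['cy'])/m['fy'],1])
    return c+d*(z-c[2])/d[2]
def proj(cam,X):
    m=camera_model(cam);p=np.array(m['R'])@np.array(X)+np.array(m['t'])
    return np.array([m['fx']*p[0]/p[2]+m['cx'],m['fy']*p[1]/p[2]+m['cy']])
E
python3 - <<'E'
from h import *
s=observe();print(s)
for n in('top','scene'):
    im=capture(n);np.save(n+'0.npy',im);save(n+'0',im)
    m=camera_model(n);R=np.array(m['R']);print(n,m,-R.T@np.array(m['t']))
print(camera_model('wrist'))
E
```

```text
{'t': 0.0, 'qpos': array([-7.60880627e+01,  1.96382300e+01,  8.73782123e+01, -2.43139390e-03,
        7.30768814e+01, -8.36416342e+00]), 'joint_velocities': array([-0.03913328, -0.09622922, -0.0180336 , -0.02937371,  0.13213818,
        0.00599806]), 'joint_efforts': array([-8.78074970e-04, -4.33683228e+01, -2.46011049e+01, -2.10518456e-04,
        7.81175477e-03,  6.35037942e-07]), 'eef_pos': array([ 0.19893481, -0.48542678,  0.24960373]), 'orientation': array([-1.79907331e+02, -1.12750473e-02,  2.22768012e+01]), 'force': array([-0.1738641 , -0.6485744 ,  0.72998357]), 'wrist_torque': array([ 0.04341626, -0.00580274,  0.00683381]), 'grasp_force': 0.0, 'finger_gap': 0.999633861239942}
top {'fx': 472.82850319776156, 'fy': 472.82850319776156, 'cx': 280.2192861898707, 'cy': 206.30411853407657, 'R': array([[ 0.01325325, -0.99959192, -0.0253049 ],
       [-0.98813332, -0.00921995, -0.1533217 ],
       [ 0.15302582,  0.02703662, -0.98785228]]), 't': array([-0.03998813,  0.46578012,  1.15195226])} [ 0.28450439 -0.06682225  1.20836096]
scene {'fx': 426.1855922601075, 'fy': 426.1855922601075, 'cx': 280.7548846656534, 'cy': 200.83195820998813, 'R': array([[-0.27541452,  0.96119705, -0.01571835],
       [ 0.76908473,  0.21049924, -0.60348881],
       [-0.57676296, -0.17829833, -0.79721653]]), 't': array([ 0.17087049, -0.29723626,  1.21794487])} [0.97812558 0.11548533 0.79427283]
{'fx': 370.5948271578029, 'fy': 370.5948271578029, 'cx': 270.73627615928825, 'cy': 207.59400874578435, 'hand_eye': array([[-1.25928102e-03, -9.61579005e-01, -2.74525464e-01,
         6.95118299e-02],
       [ 9.99998965e-01, -1.40211990e-03,  3.24084096e-04,
         3.13828110e-05],
       [-6.96550079e-04, -2.74524772e-01,  9.61579775e-01,
        -1.23270493e-01],
       [ 0.00000000e+00,  0.00000000e+00,  0.00000000e+00,
         1.00000000e+00]])}
```

View pics/top0.png

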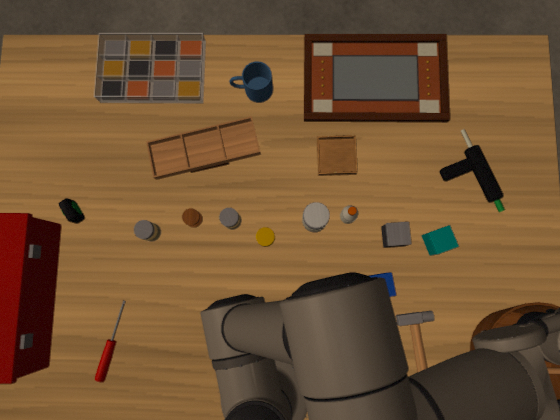

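View pics/scene0.png

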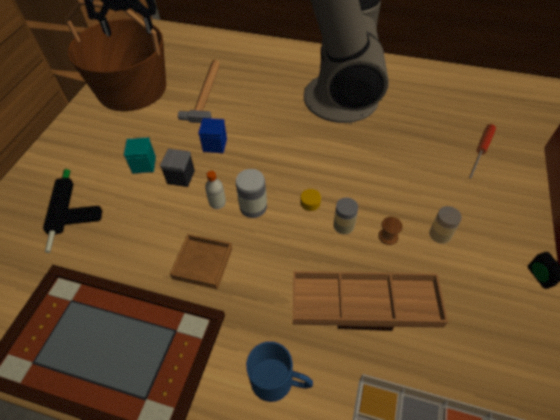

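The top view shows the big can's lid at (316,214), glue at (349,213), spool at (192,217) and wax at (265,237). The jars are at (230,217) and (146,230), the tray centre is near (204,149) and the carton near (337,156). There are three candidates for the square tin: dark grey with a bright lid at (396,234), turquoise at (440,240) and blue at (385,285). The grey one fits the description. I'll enlarge to confirm and to measure.

Run:
```python
from h import *
im=np.load('top0.npy')
a=cv2.resize(im[115:255,140:300],None,fx=5,fy=5,interpolation=cv2.INTER_CUBIC)[:600]
b=cv2.resize(im[130:260,300:460],None,fx=5,fy=5,interpolation=cv2.INTER_CUBIC)[:600]
b=cv2.resize(im[130:250,300:460],None,fx=5,fy=5,interpolation=cv2.INTER_CUBIC)
a=cv2.resize(im[115:250,130:280],None,fx=4.4,fy=4.4,interpolation=cv2.INTER_CUBIC)
save('ca',np.clip(a*1.5,0,255).astype('u1'));save('cb',np.clip(b*1.5,0,255).astype('u1'))
```

```text
(no output)
```

View pics/ca.png

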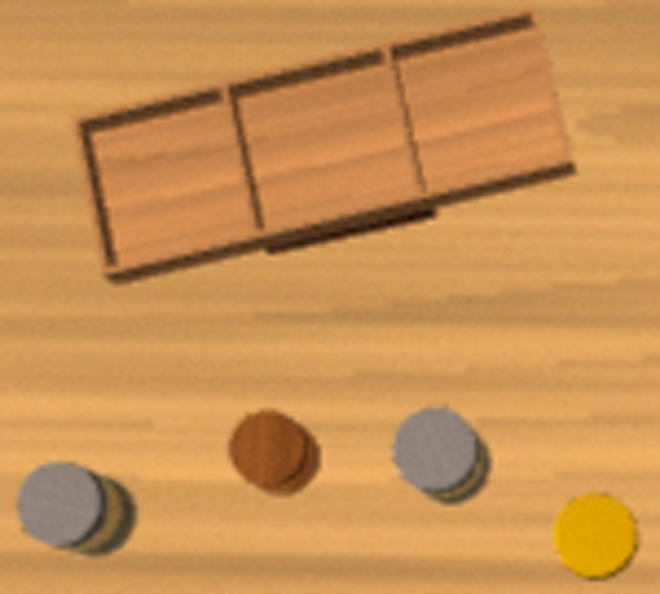

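View pics/cb.png

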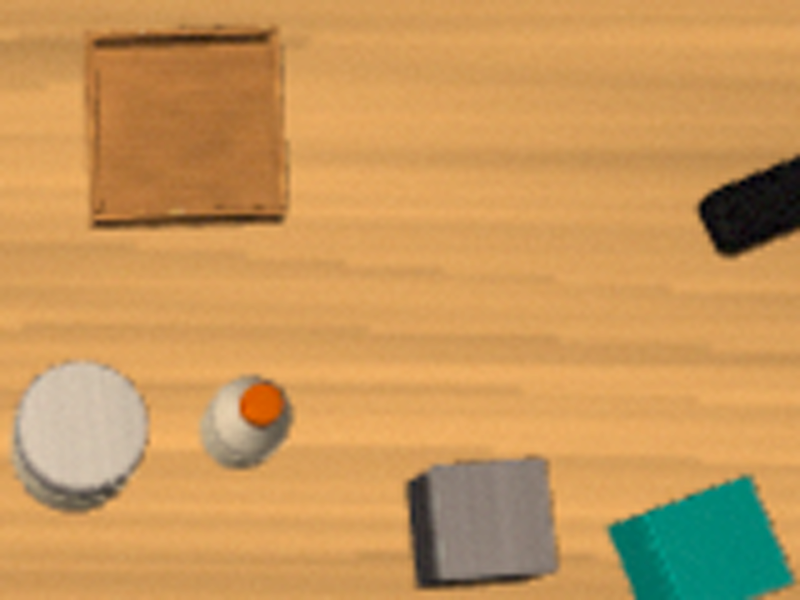

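Run:
```python
from h import *
A=lambda x,y:(130+(x+.5)/4.4-.5,115+(y+.5)/4.4-.5)
B=lambda x,y:(300+(x+.5)/5-.5,130+(y+.5)/5-.5)
def P(f,x,y,z): return ray('top',*f(x,y),z)[:2]
for n,f,x,y,z in [('jar1',A,437,450,.075),('jar2',A,62,505,.075),('spool',A,268,448,.048),('wax',A,596,535,.026),('can',B,82,427,.1),('glue',B,263,404,.105)]: 
    p=P(f,x,y,z);print(n,p.round(4),proj('scene',[*p,z]).round(1))
for n,f,c,z in [('tray',A,[(80,120),(533,13),(575,168),(112,280)],.058),('carton',B,[(87,32),(280,28),(287,214),(92,218)],.024),('tin',B,[(430,465),(546,458),(556,572),(437,583)],.07)]:
    q=np.array([P(f,*k,z) for k in c]);d=np.roll(q,-1,0)-q
    print(n,q.mean(0).round(4),np.linalg.norm(d,axis=1).round(4),np.degrees(np.arctan2(d[:,1],d[:,0])).round(1),proj('scene',[*q.mean(0),z]).round(1))
```

```text
jar1 [0.4329 0.0882] [345.3 205.2]
jar2 [0.4003 0.2947] [447.7 214.2]
spool [0.4367 0.1878] [390.5 224.3]
wax [0.3914 0.0026] [309.3 195.8]
can [ 0.4362 -0.1213] [249.1 178.5]
glue [ 0.4473 -0.2059] [209.8 172.8]
tray [0.611  0.1601] [0.2681 0.0957 0.2709 0.0969] [ -75.9 -164.2  104.4   14.1] [364.6 293.2]
carton [ 0.6052 -0.1784] [0.0997 0.0984 0.0994 0.0986] [ -88.5 -178.6   91.6    1.6] [199.7 257. ]
tin [ 0.3975 -0.3195] [0.0558 0.055  0.057  0.0568] [ -85.9 -176.7   95.9    2.2] [174.5 157.3]
```

The sizes come out right and the scene view agrees (can lid about (250,178), tray about (365,297)). The crop confirms the tin: dark grey sides and a brighter lid at (396,234), not the turquoise one. Next I'll write a planner that prints suggested rows.

```bash
cat > plan.py <<'E'
import sys
from h import *
# plan.py x y z yaw nrows : per-row tool-frame shifts
s=observe();p=np.array(s['eef_pos']);o=s['orientation']
T=np.array([float(a) for a in sys.argv[1:4]]);n=int(sys.argv[5])
Rc=Ro.from_euler('xyz',o,degrees=True);Rt=Ro.from_euler('xyz',[180,0,float(sys.argv[4])],degrees=True)
rv=(Rc.inv()*Rt).as_rotvec()/n
print('err',(T-p).round(4),'dr',(rv/.1).round(3),'yaw',o[2].round(1))
last=None
for i in range(n):
    Ri=Rc*Ro.from_rotvec(rv*i)
    d=(Ri.inv().apply((T-p)/n)/.025).round(2).tolist()
    if d!=last: print(i,d)
    last=d
E
python3 plan.py 0.436 -0.121 0.25 104.5 24
python3 - <<'E'
from h import *
for c in [(395,275),(399,297)]: print(ray('top',*c,.07))
for z in (.07,):print(ray('scene',203,120,z),ray('scene',226,121,z),ray('scene',225,134,z))
E
```

```text
err [2.371e-01 3.645e-01 3.000e-04] dr [-0.    -0.    -0.598] yaw 22.3
0 [0.6, -0.41, 0.0]
1 [0.62, -0.38, 0.0]
2 [0.64, -0.34, 0.0]
3 [0.66, -0.3, 0.0]
4 [0.68, -0.26, 0.0]
5 [0.69, -0.22, -0.0]
6 [0.7, -0.18, -0.0]
7 [0.71, -0.13, -0.0]
8 [0.72, -0.09, -0.0]
9 [0.72, -0.05, -0.0]
10 [0.72, -0.01, -0.0]
11 [0.72, 0.04, -0.0]
12 [0.72, 0.08, -0.0]
13 [0.71, 0.12, -0.0]
14 [0.71, 0.17, -0.0]
15 [0.69, 0.21, -0.0]
16 [0.68, 0.25, -0.0]
17 [0.66, 0.29, -0.0]
18 [0.65, 0.33, -0.0]
19 [0.62, 0.37, -0.0]
20 [0.6, 0.4, -0.0]
21 [0.58, 0.44, -0.0]
22 [0.55, 0.47, -0.0]
23 [0.52, 0.5, -0.0]
[ 0.29870778 -0.30984373  0.07      ]
[ 0.24760044 -0.3179805   0.07      ]
[ 0.2618488  -0.30379526  0.07      ] [ 0.25036131 -0.24680319  0.07      ] [ 0.29437003 -0.23299534  0.07      ]
```

```bash
python3 -m creep '[{"delta_pos":[0.6,-0.41,0],"dr":[0,0,-0.6],"grip":1},{"delta_pos":[0.62,-0.38,0],"dr":[0,0,-0.6],"grip":1},{"delta_pos":[0.64,-0.34,0],"dr":[0,0,-0.6],"grip":1},{"delta_pos":[0.66,-0.3,0],"dr":[0,0,-0.6],"grip":1},{"delta_pos":[0.68,-0.26,0],"dr":[0,0,-0.6],"grip":1},{"delta_pos":[0.69,-0.22,0],"dr":[0,0,-0.6],"grip":1},{"delta_pos":[0.7,-0.18,0],"dr":[0,0,-0.6],"grip":1},{"delta_pos":[0.71,-0.13,0],"dr":[0,0,-0.6],"grip":1}]' 40
python3 -m creep '[{"delta_pos":[0.72,-0.09,0],"dr":[0,0,-0.6],"grip":1},{"delta_pos":[0.72,-0.05,0],"dr":[0,0,-0.6],"grip":1},{"delta_pos":[0.72,0,0],"dr":[0,0,-0.6],"grip":1},{"delta_pos":[0.72,0.04,0],"dr":[0,0,-0.6],"grip":1},{"delta_pos":[0.72,0.08,0],"dr":[0,0,-0.6],"grip":1},{"delta_pos":[0.71,0.12,0],"dr":[0,0,-0.6],"grip":1},{"delta_pos":[0.71,0.17,0],"dr":[0,0,-0.6],"grip":1},{"delta_pos":[0.69,0.21,0],"dr":[0,0,-0.6],"grip":1}]'
python3 plan.py 0.436 -0.121 0.19 104.5 8
```

```text
t: 1.1
eef_pos: [0.2786, -0.3632, 0.2503]
orientation: [180.0, 0.0, 50.0]
force: [0.7, -0.5, 0.4]
finger_gap: 1.003
grasp_force: 0.0
t: 2.1
eef_pos: [0.3572, -0.2418, 0.2503]
orientation: [180.0, 0.0, 77.5]
force: [0.6, 0.5, 0.7]
finger_gap: 1.0
grasp_force: 0.0
err [ 0.0788  0.1208 -0.0603] dr [ 0.     0.    -0.589] yaw 77.5
0 [0.68, 0.25, 0.3]
1 [0.66, 0.29, 0.3]
2 [0.64, 0.33, 0.3]
3 [0.62, 0.37, 0.3]
4 [0.6, 0.4, 0.3]
5 [0.57, 0.44, 0.3]
6 [0.55, 0.47, 0.3]
7 [0.52, 0.5, 0.3]
```

```bash
python3 -m creep '[{"delta_pos":[0.68,0.25,0.3],"dr":[0,0,-0.6],"grip":1},{"delta_pos":[0.66,0.29,0.3],"dr":[0,0,-0.6],"grip":1},{"delta_pos":[0.64,0.33,0.3],"dr":[0,0,-0.6],"grip":1},{"delta_pos":[0.62,0.37,0.3],"dr":[0,0,-0.6],"grip":1},{"delta_pos":[0.6,0.4,0.3],"dr":[0,0,-0.6],"grip":1},{"delta_pos":[0.57,0.44,0.3],"dr":[0,0,-0.6],"grip":1},{"delta_pos":[0.55,0.47,0.3],"dr":[0,0,-0.6],"grip":1},{"delta_pos":[0.52,0.5,0.3],"dr":[0,0,-0.6],"grip":1}]'
cat >> h.py <<'E'
def wpose():
    s=observe();return np.array(s['eef_pos']),Ro.from_euler('xyz',s['orientation'],degrees=True).as_matrix()
def wray(u,v,z,pose):
    m=camera_model('wrist');H=np.array(m['hand_eye']);p,R=pose
    d=R@H[:3,:3]@np.array([(u-m['cx'])/m['fx'],(v-m['cy'])/m['fy'],1]);c=p+R@H[:3,3]
    return c+d*(z-c[2])/d[2]
def wproj(X,pose):
    m=camera_model('wrist');H=np.array(m['hand_eye']);p,R=pose
    q=H[:3,:3].T@(R.T@(np.array(X)-p)-H[:3,3]);return np.array([m['fx']*q[0]/q[2]+m['cx'],m['fy']*q[1]/q[2]+m['cy']])
E
python3 - <<'E'
from h import *
w=wpose();im=capture('wrist').copy();print(w[0])
for a in np.linspace(0,2*np.pi,60):
    u=wproj([.436+.03*np.cos(a),-.121+.03*np.sin(a),.1],w).astype(int);cv2.circle(im,tuple(map(int,u)),1,(0,255,0),-1)
save('w1',im)
E
```

```text
t: 3.1
eef_pos: [0.4355, -0.1206, 0.1901]
orientation: [180.0, 0.0, 105.0]
force: [-0.4, 0.5, -0.2]
finger_gap: 0.999
grasp_force: 0.0
[ 0.43551568 -0.12058638  0.19005933]
```

View pics/w1.png

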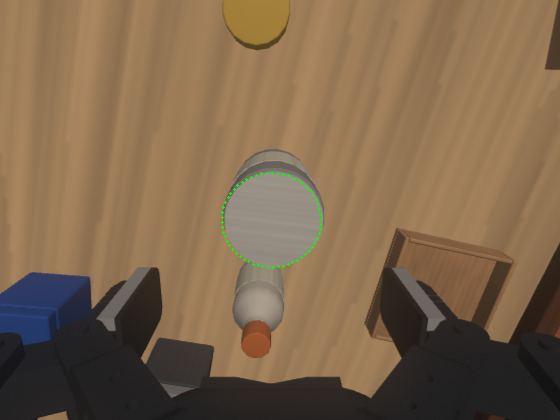

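The wrist view shows the predicted lid ellipse lying exactly on the can's lid at (272,220), and the fingers are clear of the glue at (258,310). I'll descend and grip.

```bash
python3 -m creep '[{"delta_pos":[0,0,0.64],"dr":[0,0,0],"grip":1},{"delta_pos":[0,0,0.64],"dr":[0,0,0],"grip":1},{"delta_pos":[0,0,0.64],"dr":[0,0,0],"grip":1},{"delta_pos":[0,0,0.64],"dr":[0,0,0],"grip":1},{"delta_pos":[0,0,0.64],"dr":[0,0,0],"grip":1},{"delta_pos":[0,0,0.64],"dr":[0,0,0],"grip":1},{"delta_pos":[0,0,0.64],"dr":[0,0,0],"grip":1},{"delta_pos":[0,0,0.64],"dr":[0,0,0],"grip":1}]' 60
python3 -m creep '[{"delta_pos":[0,0,0],"dr":[0,0,0],"grip":-1},{"delta_pos":[0,0,0],"dr":[0,0,0],"grip":-1},{"delta_pos":[0,0,0],"dr":[0,0,0],"grip":-1},{"delta_pos":[0,0,0],"dr":[0,0,0],"grip":-1},{"delta_pos":[0,0,0],"dr":[0,0,0],"grip":-1},{"delta_pos":[0,0,0],"dr":[0,0,0],"grip":-1},{"delta_pos":[0,0,0],"dr":[0,0,0],"grip":-1},{"delta_pos":[0,0,0],"dr":[0,0,0],"grip":-1}]' 60
python3 plan.py 0.436 -0.121 0.19 104.5 8 | head -2
```

```text
t: 4.15
eef_pos: [0.4352, -0.1216, 0.062]
orientation: [180.0, 0.0, 104.8]
force: [0.1, -0.4, -0.2]
finger_gap: 0.998
grasp_force: 0.0
t: 5.15
eef_pos: [0.4356, -0.1218, 0.0629]
orientation: [179.9, 0.0, 104.8]
force: [1.5, 2.6, 6.3]
finger_gap: 0.739
grasp_force: 66.8
err [0.0004 0.0008 0.1271] dr [0.001 0.001 0.006] yaw 104.8
0 [0.0, 0.0, -0.64]
```

```bash
python3 -m creep '[{"delta_pos":[0,0,-0.3],"dr":[0,0,0],"grip":-1},{"delta_pos":[0,0,-0.6],"dr":[0,0,0],"grip":-1},{"delta_pos":[0,0,-0.6],"dr":[0,0,0],"grip":-1},{"delta_pos":[0,0,-0.6],"dr":[0,0,0],"grip":-1},{"delta_pos":[0,0,-0.6],"dr":[0,0,0],"grip":-1},{"delta_pos":[0,0,-0.6],"dr":[0,0,0],"grip":-1},{"delta_pos":[0,0,-0.6],"dr":[0,0,0],"grip":-1},{"delta_pos":[0,0,-0.6],"dr":[0,0,0],"grip":-1}]'
python3 plan.py 0.6117 0.1577 0.175 104.5 16
```

```text
t: 6.15
eef_pos: [0.4341, -0.1215, 0.1748]
orientation: [-179.9, -0.1, 104.8]
force: [-0.4, -0.0, -4.1]
finger_gap: 0.733
grasp_force: 67.0
err [1.776e-01 2.792e-01 2.000e-04] dr [-0.001 -0.001  0.003] yaw 104.8
0 [0.56, 0.61, -0.0]
14 [0.56, 0.6, -0.0]
```

```bash
python3 -m creep '[{"delta_pos":[0.56,0.61,0],"dr":[0,0,0],"grip":-1},{"delta_pos":[0.56,0.61,0],"dr":[0,0,0],"grip":-1},{"delta_pos":[0.56,0.61,0],"dr":[0,0,0],"grip":-1},{"delta_pos":[0.56,0.61,0],"dr":[0,0,0],"grip":-1},{"delta_pos":[0.56,0.61,0],"dr":[0,0,0],"grip":-1},{"delta_pos":[0.56,0.61,0],"dr":[0,0,0],"grip":-1},{"delta_pos":[0.56,0.61,0],"dr":[0,0,0],"grip":-1},{"delta_pos":[0.56,0.61,0],"dr":[0,0,0],"grip":-1}]'
python3 -m creep '[{"delta_pos":[0.56,0.61,0],"dr":[0,0,0],"grip":-1},{"delta_pos":[0.56,0.61,0],"dr":[0,0,0],"grip":-1},{"delta_pos":[0.56,0.61,0],"dr":[0,0,0],"grip":-1},{"delta_pos":[0.56,0.61,0],"dr":[0,0,0],"grip":-1},{"delta_pos":[0.56,0.61,0],"dr":[0,0,0],"grip":-1},{"delta_pos":[0.5,0.55,0],"dr":[0,0,0],"grip":-1},{"delta_pos":[0.3,0.35,0],"dr":[0,0,0],"grip":-1},{"delta_pos":[0.2,0.2,0],"dr":[0,0,0],"grip":-1}]'
cat > traydraw.py <<'E'
import sys
from h import *
def draw(cam,im,c,yaw,f):
    a=np.radians(yaw);ex=np.array([np.cos(a),np.sin(a)]);ey=np.array([-ex[1],ex[0]])
    for x0,y0,x1,y1 in [(-48,-138,48,-138),(48,-138,48,138),(48,138,-48,138),(-48,138,-48,-138),(-48,46,48,46),(-48,-46,48,-46),(-48,50,48,50),(-48,-50,48,-50)]:
        q=[tuple(map(int,f([*(np.array(c)+ex*x/1e3+ey*y/1e3),.058]).round())) for x,y in((x0,y0),(x1,y1))]
        cv2.line(im,*q,(0,255,0),1)
E
python3 - <<'E'
from h import *; from traydraw import draw
w=wpose();im=capture('wrist').copy();print(w[0])
draw('wrist',im,(.6117,.1577),14.5,lambda X:wproj(X,w));save('w2',im)
t=np.load('top0.npy').copy()
big=cv2.resize(t[100:200,130:280],None,fx=5,fy=5)
draw('top',big,(.6117,.1577),14.5,lambda X:(proj('top',X)-[130,100]+.5)*5-.5);save('t2',big)
E
```

```text
t: 7.15
eef_pos: [0.5241, 0.0183, 0.1742]
orientation: [-179.9, -0.0, 104.8]
force: [0.7, -0.4, -5.9]
finger_gap: 0.739
grasp_force: 67.1
t: 8.15
eef_pos: [0.6008, 0.1366, 0.1745]
orientation: [-180.0, 0.0, 104.8]
force: [-0.4, -0.8, -5.2]
finger_gap: 0.736
grasp_force: 67.2
[0.60078771 0.13662664 0.17447397]
```

View pics/w2.png

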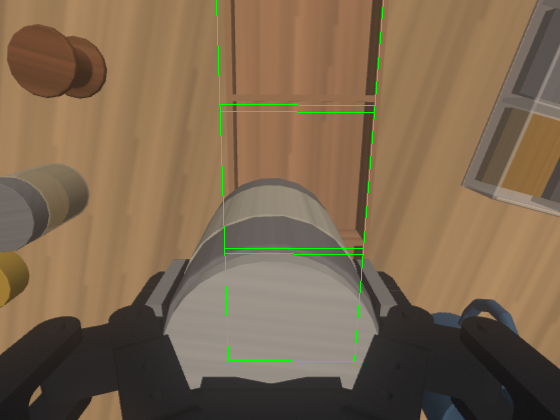

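View pics/t2.png

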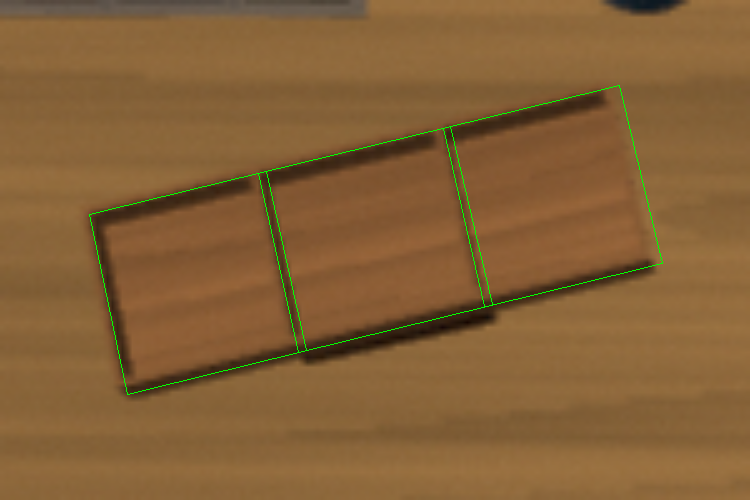

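The wrist view puts the cross wall at rows 98–106 against a predicted 104–112, so the tray lies about 3–4 mm further along its +y than my overlay. The top view agrees. I'll use centre (0.611, 0.1605).

```bash
python3 plan.py 0.611 0.1605 0.155 104.5 8
```

```text
err [ 0.01    0.0234 -0.0195] dr [-0.    -0.     0.007] yaw 104.8
0 [0.1, 0.08, 0.1]
```

```bash
python3 -m creep '[{"delta_pos":[0.2,0.16,0],"dr":[0,0,0],"grip":-1},{"delta_pos":[0.2,0.16,0],"dr":[0,0,0],"grip":-1},{"delta_pos":[0.2,0.16,0.2],"dr":[0,0,0],"grip":-1},{"delta_pos":[0.2,0.16,0.2],"dr":[0,0,0],"grip":-1},{"delta_pos":[0,0,0.4],"dr":[0,0,0],"grip":-1},{"delta_pos":[0,0,0.4],"dr":[0,0,0],"grip":-1},{"delta_pos":[0,0,0.4],"dr":[0,0,0],"grip":-1},{"delta_pos":[0,0,0.4],"dr":[0,0,0],"grip":-1}]'
python3 plan.py 0.611 0.1605 0.0985 104.5 8
```

```text
t: 9.2
eef_pos: [0.6109, 0.1592, 0.1239]
orientation: [-180.0, 0.0, 104.8]
force: [0.0, 0.1, -5.5]
finger_gap: 0.738
grasp_force: 67.2
err [ 0.0001  0.0013 -0.0254] dr [-0.001  0.     0.006] yaw 104.8
0 [0.01, 0.0, 0.13]
```

```bash
python3 -m creep '[{"delta_pos":[0.04,0.01,0.2],"dr":[0,0,0],"grip":-1},{"delta_pos":[0,0,0.2],"dr":[0,0,0],"grip":-1},{"delta_pos":[0,0,0.2],"dr":[0,0,0],"grip":-1},{"delta_pos":[0,0,0.16],"dr":[0,0,0],"grip":-1},{"delta_pos":[0,0,0.12],"dr":[0,0,0],"grip":-1},{"delta_pos":[0,0,0.1],"dr":[0,0,0],"grip":-1},{"delta_pos":[0,0,0.06],"dr":[0,0,0],"grip":-1},{"delta_pos":[0,0,0],"dr":[0,0,0],"grip":-1}]'
```

```text
t: 10.2
eef_pos: [0.6109, 0.1604, 0.0987]
orientation: [-180.0, 0.0, 104.8]
force: [1.2, -0.4, -4.2]
finger_gap: 0.739
grasp_force: 67.2
```

```bash
python3 -m creep '[{"delta_pos":[0,0,0.02],"dr":[0,0,0],"grip":-1},{"delta_pos":[0,0,0.02],"dr":[0,0,0],"grip":-1},{"delta_pos":[0,0,0.02],"dr":[0,0,0],"grip":-1},{"delta_pos":[0,0,0],"dr":[0,0,0],"grip":-1},{"delta_pos":[0,0,0],"dr":[0,0,0],"grip":-1},{"delta_pos":[0,0,0],"dr":[0,0,0],"grip":-1},{"delta_pos":[0,0,0],"dr":[0,0,0],"grip":-1},{"delta_pos":[0,0,0],"dr":[0,0,0],"grip":-1}]'
```

```text
t: 11.2
eef_pos: [0.611, 0.1605, 0.0973]
orientation: [180.0, 0.0, 104.8]
force: [-0.2, 0.3, -5.3]
finger_gap: 0.736
grasp_force: 67.2
```

```bash
python3 -m creep '[{"delta_pos":[0,0,0.02],"dr":[0,0,0],"grip":-1},{"delta_pos":[0,0,0.02],"dr":[0,0,0],"grip":-1},{"delta_pos":[0,0,0.02],"dr":[0,0,0],"grip":-1},{"delta_pos":[0,0,0],"dr":[0,0,0],"grip":-1},{"delta_pos":[0,0,0],"dr":[0,0,0],"grip":-1},{"delta_pos":[0,0,0],"dr":[0,0,0],"grip":-1},{"delta_pos":[0,0,0],"dr":[0,0,0],"grip":-1},{"delta_pos":[0,0,0],"dr":[0,0,0],"grip":-1}]'
```

```text
t: 12.2
eef_pos: [0.611, 0.1605, 0.0968]
orientation: [180.0, 0.0, 104.8]
force: [-2.8, -0.3, 5.2]
finger_gap: 0.734
grasp_force: 68.1
```

```bash
python3 -m creep '[{"delta_pos":[0,0,-0.02],"dr":[0,0,0],"grip":-0.2},{"delta_pos":[0,0,0],"dr":[0,0,0],"grip":0.5},{"delta_pos":[0,0,0],"dr":[0,0,0],"grip":1},{"delta_pos":[0,0,0],"dr":[0,0,0],"grip":1},{"delta_pos":[0,0,0],"dr":[0,0,0],"grip":1},{"delta_pos":[0,0,0],"dr":[0,0,0],"grip":1},{"delta_pos":[0,0,0],"dr":[0,0,0],"grip":1},{"delta_pos":[0,0,-0.2],"dr":[0,0,0],"grip":1}]'
python3 -m creep '[{"delta_pos":[0,0,-0.4],"dr":[0,0,0],"grip":1},{"delta_pos":[0,0,-0.4],"dr":[0,0,0],"grip":1},{"delta_pos":[0,0,-0.6],"dr":[0,0,0],"grip":1},{"delta_pos":[0,0,-0.6],"dr":[0,0,0],"grip":1},{"delta_pos":[0,0,-0.6],"dr":[0,0,0],"grip":1},{"delta_pos":[0,0,-0.6],"dr":[0,0,0],"grip":1},{"delta_pos":[0,0,-0.4],"dr":[0,0,0],"grip":1},{"delta_pos":[0,0,0],"dr":[0,0,0],"grip":1}]'
python3 plan.py 0.433 0.088 0.165 104.5 12
python3 - <<'E'
from h import *; from traydraw import draw
w=wpose();im=capture('wrist').copy()
draw('wrist',im,(.611,.1605),14.5,lambda X:wproj(X,w))
for a in np.linspace(0,2*np.pi,60):
    u=wproj([.611+.03*np.cos(a),.1605+.03*np.sin(a),.134],w).astype(int);cv2.circle(im,tuple(map(int,u)),1,(0,255,0),-1)
save('w3',im)
E
```

```text
t: 13.2
eef_pos: [0.6107, 0.1604, 0.1011]
orientation: [-179.9, -0.0, 104.8]
force: [-0.1, 0.3, 0.1]
finger_gap: 0.999
grasp_force: 0.0
t: 14.2
eef_pos: [0.6113, 0.1606, 0.1922]
orientation: [179.9, 0.0, 104.8]
force: [0.2, 1.1, -0.2]
finger_gap: 0.999
grasp_force: 0.0
err [-0.1783 -0.0726 -0.0272] dr [0.001 0.    0.004] yaw 104.8
0 [-0.08, -0.64, 0.09]
11 [-0.09, -0.64, 0.09]
```

View pics/w3.png

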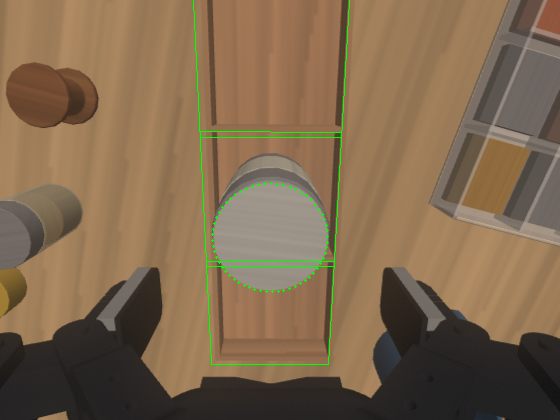

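The can stands centred and upright in the middle bay. The overlay shows the tray about 3 mm further along +y (cross wall at rows 125–131 against 132–138), well within tolerance. Next is jar 1.

```bash
python3 -m creep '[{"delta_pos":[-0.08,-0.64,0],"dr":[0,0,0],"grip":1},{"delta_pos":[-0.08,-0.64,0],"dr":[0,0,0],"grip":1},{"delta_pos":[-0.08,-0.64,0],"dr":[0,0,0],"grip":1},{"delta_pos":[-0.08,-0.64,0],"dr":[0,0,0],"grip":1},{"delta_pos":[-0.08,-0.64,0.1],"dr":[0,0,0],"grip":1},{"delta_pos":[-0.08,-0.64,0.2],"dr":[0,0,0],"grip":1},{"delta_pos":[-0.08,-0.64,0.2],"dr":[0,0,0],"grip":1},{"delta_pos":[-0.08,-0.64,0.2],"dr":[0,0,0],"grip":1}]'
python3 plan.py 0.433 0.088 0.140 104.5 6
```

```text
t: 15.25
eef_pos: [0.4903, 0.1121, 0.1729]
orientation: [-179.9, -0.0, 104.8]
force: [-0.1, -0.3, 0.5]
finger_gap: 1.006
grasp_force: 0.0
err [-0.0573 -0.0241 -0.0329] dr [-0.002 -0.     0.008] yaw 104.8
0 [-0.06, -0.41, 0.22]
```

```bash
python3 -m creep '[{"delta_pos":[-0.08,-0.6,0.2],"dr":[0,0,0],"grip":1},{"delta_pos":[-0.08,-0.6,0.2],"dr":[0,0,0],"grip":1},{"delta_pos":[-0.08,-0.5,0.2],"dr":[0,0,0],"grip":1},{"delta_pos":[-0.06,-0.4,0.2],"dr":[0,0,0],"grip":1},{"delta_pos":[-0.06,-0.3,0.2],"dr":[0,0,0],"grip":1},{"delta_pos":[0,0,0],"dr":[0,0,0],"grip":1},{"delta_pos":[0,0,0],"dr":[0,0,0],"grip":1},{"delta_pos":[0,0,0],"dr":[0,0,0],"grip":1}]'
python3 - <<'E'
from h import *
w=wpose();im=capture('wrist').copy();print(w[0])
for a in np.linspace(0,2*np.pi,60):
    u=wproj([.433+.0235*np.cos(a),.088+.0235*np.sin(a),.075],w).astype(int);cv2.circle(im,tuple(map(int,u)),1,(0,255,0),-1)
save('w4',im)
E
```

```text
t: 16.25
eef_pos: [0.436, 0.0884, 0.149]
orientation: [180.0, 0.0, 104.8]
force: [0.5, -0.6, 0.7]
finger_gap: 1.0
grasp_force: 0.0
[0.43598871 0.08840317 0.14895158]
```

View pics/w4.png

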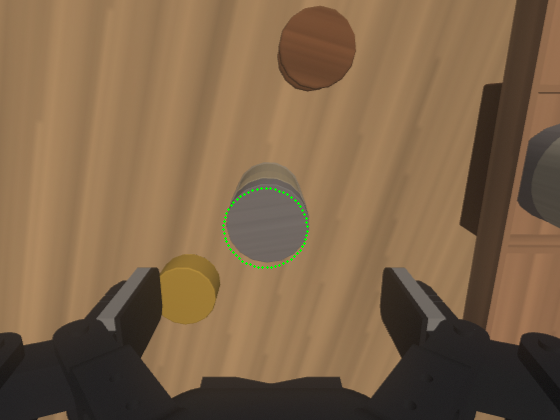

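The wrist view shows the jar lid at (267,222), about 3 mm further along +y than predicted at (267,228). I'll correct for that and go down.

```bash
python3 -m creep '[{"delta_pos":[0.14,-0.13,0.5],"dr":[0,0,0],"grip":1},{"delta_pos":[0,0,0.5],"dr":[0,0,0],"grip":1},{"delta_pos":[0,0,0.5],"dr":[0,0,0],"grip":1},{"delta_pos":[0,0,0.5],"dr":[0,0,0],"grip":1},{"delta_pos":[0,0,0.5],"dr":[0,0,0],"grip":1},{"delta_pos":[0,0,0.5],"dr":[0,0,0],"grip":1},{"delta_pos":[0,0,0.5],"dr":[0,0,0],"grip":1},{"delta_pos":[0,0,0.38],"dr":[0,0,0],"grip":1}]' 40
python3 -m creep '[{"delta_pos":[0,0,0],"dr":[0,0,0],"grip":-1},{"delta_pos":[0,0,0],"dr":[0,0,0],"grip":-1},{"delta_pos":[0,0,0],"dr":[0,0,0],"grip":-1},{"delta_pos":[0,0,0],"dr":[0,0,0],"grip":-1},{"delta_pos":[0,0,0],"dr":[0,0,0],"grip":-1},{"delta_pos":[0,0,0],"dr":[0,0,0],"grip":-1},{"delta_pos":[0,0,0],"dr":[0,0,0],"grip":-1},{"delta_pos":[0,0,0],"dr":[0,0,0],"grip":-1}]' 40
```

```text
t: 17.3
eef_pos: [0.4314, 0.0909, 0.0509]
orientation: [-180.0, -0.0, 104.8]
force: [-0.8, 0.8, -0.2]
finger_gap: 0.997
grasp_force: 0.0
t: 18.3
eef_pos: [0.4322, 0.0909, 0.0524]
orientation: [179.9, 0.0, 104.8]
force: [-0.0, 0.7, 6.3]
finger_gap: 0.552
grasp_force: 41.5
```

```bash
python3 -m creep '[{"delta_pos":[0,0,-0.3],"dr":[0,0,0],"grip":-1},{"delta_pos":[0,0,-0.6],"dr":[0,0,0],"grip":-1},{"delta_pos":[0,0,-0.7],"dr":[0,0,0],"grip":-1},{"delta_pos":[0,0,-0.7],"dr":[0,0,0],"grip":-1},{"delta_pos":[0,0,-0.7],"dr":[0,0,0],"grip":-1},{"delta_pos":[0,0,-0.7],"dr":[0,0,0],"grip":-1},{"delta_pos":[0,0,-0.6],"dr":[0,0,0],"grip":-1},{"delta_pos":[0,0,-0.4],"dr":[0,0,0],"grip":-1}]'
python3 plan.py 0.633 0.074 0.175 104.5 11
```

```text
t: 19.3
eef_pos: [0.4311, 0.0909, 0.1699]
orientation: [-180.0, 0.0, 104.8]
force: [0.2, -0.1, -3.3]
finger_gap: 0.547
grasp_force: 41.7
err [ 0.2019 -0.0169  0.0051] dr [-0.     0.     0.004] yaw 104.8
0 [-0.25, 0.69, -0.02]
6 [-0.24, 0.69, -0.02]
9 [-0.24, 0.7, -0.02]
```

```bash
python3 -m creep '[{"delta_pos":[-0.25,0.7,0],"dr":[0,0,0],"grip":-1},{"delta_pos":[-0.25,0.7,0],"dr":[0,0,0],"grip":-1},{"delta_pos":[-0.25,0.7,0],"dr":[0,0,0],"grip":-1},{"delta_pos":[-0.25,0.7,0],"dr":[0,0,0],"grip":-1},{"delta_pos":[-0.25,0.7,0],"dr":[0,0,0],"grip":-1},{"delta_pos":[-0.25,0.7,0],"dr":[0,0,0],"grip":-1},{"delta_pos":[-0.25,0.7,0],"dr":[0,0,0],"grip":-1},{"delta_pos":[-0.25,0.7,0],"dr":[0,0,0],"grip":-1}]'
python3 -m creep '[{"delta_pos":[-0.24,0.65,0],"dr":[0,0,0],"grip":-1},{"delta_pos":[-0.24,0.6,0],"dr":[0,0,0],"grip":-1},{"delta_pos":[-0.2,0.5,0],"dr":[0,0,0],"grip":-1},{"delta_pos":[0,0.2,0],"dr":[0,0,0],"grip":-1},{"delta_pos":[0,0,0],"dr":[0,0,0],"grip":-1},{"delta_pos":[0,0,0],"dr":[0,0,0],"grip":-1},{"delta_pos":[0,0,0],"dr":[0,0,0],"grip":-1},{"delta_pos":[0,0,0],"dr":[0,0,0],"grip":-1}]'
python3 plan.py 0.633 0.074 0.092 104.5 6
```

```text
t: 20.3
eef_pos: [0.5797, 0.0782, 0.1687]
orientation: [-179.9, -0.0, 104.8]
force: [0.2, 0.5, -1.7]
finger_gap: 0.543
grasp_force: 41.9
t: 21.3
eef_pos: [0.6309, 0.0743, 0.1694]
orientation: [180.0, 0.0, 104.8]
force: [-0.2, 0.1, -1.4]
finger_gap: 0.548
grasp_force: 41.9
err [ 0.0021 -0.0003 -0.0774] dr [0.    0.    0.008] yaw 104.8
0 [-0.01, 0.01, 0.52]
```

```bash
python3 -m creep '[{"delta_pos":[-0.02,0.08,0.4],"dr":[0,0,0],"grip":-1},{"delta_pos":[0,0,0.5],"dr":[0,0,0],"grip":-1},{"delta_pos":[0,0,0.5],"dr":[0,0,0],"grip":-1},{"delta_pos":[0,0,0.5],"dr":[0,0,0],"grip":-1},{"delta_pos":[0,0,0.5],"dr":[0,0,0],"grip":-1},{"delta_pos":[0,0,0.4],"dr":[0,0,0],"grip":-1},{"delta_pos":[0,0,0.3],"dr":[0,0,0],"grip":-1},{"delta_pos":[0,0,0.1],"dr":[0,0,0],"grip":-1}]'
python3 -m creep '[{"delta_pos":[0,0,0],"dr":[0,0,0],"grip":-1},{"delta_pos":[0,0,0],"dr":[0,0,0],"grip":-1},{"delta_pos":[0,0,0.02],"dr":[0,0,0],"grip":-1},{"delta_pos":[0,0,0],"dr":[0,0,0],"grip":-1},{"delta_pos":[0,0,0],"dr":[0,0,0],"grip":-1},{"delta_pos":[0,0,0],"dr":[0,0,0],"grip":-1},{"delta_pos":[0,0,0],"dr":[0,0,0],"grip":-1},{"delta_pos":[0,0,0],"dr":[0,0,0],"grip":-1}]'
```

```text
t: 22.3
eef_pos: [0.633, 0.0743, 0.0888]
orientation: [-180.0, -0.0, 104.8]
force: [0.7, 0.3, -2.8]
finger_gap: 0.548
grasp_force: 41.9
t: 23.3
eef_pos: [0.6332, 0.0743, 0.0888]
orientation: [-180.0, 0.0, 104.8]
force: [-0.6, -0.8, -2.9]
finger_gap: 0.547
grasp_force: 41.9
```

```bash
python3 -m creep '[{"delta_pos":[0,0,0.03],"dr":[0,0,0],"grip":-1},{"delta_pos":[0,0,0.03],"dr":[0,0,0],"grip":-1},{"delta_pos":[0,0,0],"dr":[0,0,0],"grip":-1},{"delta_pos":[0,0,0],"dr":[0,0,0],"grip":-1},{"delta_pos":[0,0,0],"dr":[0,0,0],"grip":-1},{"delta_pos":[0,0,0],"dr":[0,0,0],"grip":-1},{"delta_pos":[0,0,0],"dr":[0,0,0],"grip":-1},{"delta_pos":[0,0,0],"dr":[0,0,0],"grip":-1}]'
```

```text
t: 24.3
eef_pos: [0.6332, 0.0743, 0.0873]
orientation: [180.0, 0.0, 104.8]
force: [-0.2, -0.4, -2.4]
finger_gap: 0.549
grasp_force: 41.9
```

```bash
python3 -m creep '[{"delta_pos":[0,0,0.02],"dr":[0,0,0],"grip":-1},{"delta_pos":[0,0,0],"dr":[0,0,0],"grip":-1},{"delta_pos":[0,0,0],"dr":[0,0,0],"grip":0.4},{"delta_pos":[0,0,0],"dr":[0,0,0],"grip":0.8},{"delta_pos":[0,0,0],"dr":[0,0,0],"grip":1},{"delta_pos":[0,0,0],"dr":[0,0,0],"grip":1},{"delta_pos":[0,0,0],"dr":[0,0,0],"grip":1},{"delta_pos":[0,0,0],"dr":[0,0,0],"grip":1}]'
python3 -m creep '[{"delta_pos":[0,0,-0.2],"dr":[0,0,0],"grip":1},{"delta_pos":[0,0,-0.4],"dr":[0,0,0],"grip":1},{"delta_pos":[0,0,-0.5],"dr":[0,0,0],"grip":1},{"delta_pos":[0,0,-0.6],"dr":[0,0,0],"grip":1},{"delta_pos":[0,0,-0.6],"dr":[0,0,0],"grip":1},{"delta_pos":[0,0,-0.6],"dr":[0,0,0],"grip":1},{"delta_pos":[0,0,-0.6],"dr":[0,0,0],"grip":1},{"delta_pos":[0,0,-0.5],"dr":[0,0,0],"grip":1}]'
python3 - <<'E'
from h import *; from traydraw import draw
w=wpose();im=capture('wrist').copy();print(w[0])
draw('wrist',im,(.610,.1635),14.5,lambda X:wproj(X,w));save('w5',im)
E
python3 plan.py 0.40 0.295 0.185 104.5 16
```

```text
t: 25.3
eef_pos: [0.6332, 0.0743, 0.0868]
orientation: [-180.0, 0.0, 104.8]
force: [-0.3, -0.1, 0.4]
finger_gap: 0.993
grasp_force: 0.0
t: 26.3
eef_pos: [0.6333, 0.0743, 0.188]
orientation: [180.0, 0.0, 104.8]
force: [0.2, -0.3, -0.2]
finger_gap: 1.0
grasp_force: 0.0
[0.63327254 0.07428955 0.18795757]
err [-0.234   0.2207 -0.0047] dr [0.002 0.001 0.003] yaw 104.8
0 [0.68, -0.42, 0.01]
1 [0.68, -0.43, 0.01]
```

View pics/w5.png

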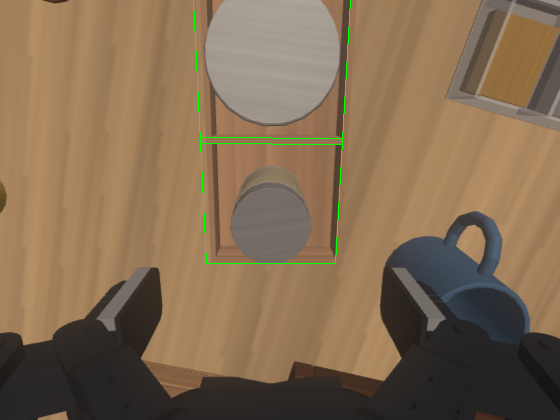

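Jar 1 stands in its bay with the lid at (270,222), the tray is level, and the overlay fits it. On to jar 2.

```bash
python3 -m creep '[{"delta_pos":[0.68,-0.42,0],"dr":[0,0,0],"grip":1},{"delta_pos":[0.68,-0.42,0],"dr":[0,0,0],"grip":1},{"delta_pos":[0.68,-0.42,0],"dr":[0,0,0],"grip":1},{"delta_pos":[0.68,-0.42,0],"dr":[0,0,0],"grip":1},{"delta_pos":[0.68,-0.42,0],"dr":[0,0,0],"grip":1},{"delta_pos":[0.68,-0.42,0],"dr":[0,0,0],"grip":1},{"delta_pos":[0.68,-0.42,0],"dr":[0,0,0],"grip":1},{"delta_pos":[0.68,-0.42,0],"dr":[0,0,0],"grip":1}]'
python3 -m creep '[{"delta_pos":[0.68,-0.43,0],"dr":[0,0,0],"grip":1},{"delta_pos":[0.68,-0.43,0],"dr":[0,0,0],"grip":1},{"delta_pos":[0.68,-0.43,0.1],"dr":[0,0,0],"grip":1},{"delta_pos":[0.68,-0.43,0.2],"dr":[0,0,0],"grip":1},{"delta_pos":[0.68,-0.43,0.3],"dr":[0,0,0],"grip":1},{"delta_pos":[0.68,-0.43,0.3],"dr":[0,0,0],"grip":1},{"delta_pos":[0.68,-0.43,0.3],"dr":[0,0,0],"grip":1},{"delta_pos":[0.5,-0.43,0.2],"dr":[0,0,0],"grip":1}]'
python3 - <<'E'
from h import *
w=wpose();im=capture('wrist').copy();print(w[0])
for a in np.linspace(0,2*np.pi,60):
    u=wproj([.400+.0235*np.cos(a),.295+.0235*np.sin(a),.075],w).astype(int);cv2.circle(im,tuple(map(int,u)),1,(0,255,0),-1)
save('w6',im)
E
```

```text
t: 27.35
eef_pos: [0.5163, 0.1853, 0.1868]
orientation: [180.0, 0.0, 104.8]
force: [-0.2, 0.9, 0.6]
finger_gap: 1.0
grasp_force: 0.0
t: 28.35
eef_pos: [0.3994, 0.2904, 0.1511]
orientation: [-180.0, 0.0, 104.8]
force: [0.7, 0.0, -0.1]
finger_gap: 1.003
grasp_force: 0.0
[0.3993505  0.29038227 0.15106989]
```

View pics/w6.png

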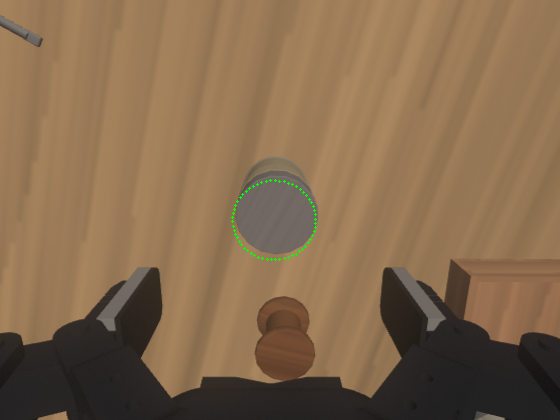

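The wrist view shows the jar lid at (276,213), about 4 mm beyond the prediction along tool x. I'll correct for that and grip.

```bash
python3 -m creep '[{"delta_pos":[0.3,0.1,0.3],"dr":[0,0,0],"grip":1},{"delta_pos":[0,0,0.5],"dr":[0,0,0],"grip":1},{"delta_pos":[0,0,0.5],"dr":[0,0,0],"grip":1},{"delta_pos":[0,0,0.6],"dr":[0,0,0],"grip":1},{"delta_pos":[0,0,0.6],"dr":[0,0,0],"grip":1},{"delta_pos":[0,0,0.5],"dr":[0,0,0],"grip":1},{"delta_pos":[0,0,0.5],"dr":[0,0,0],"grip":1},{"delta_pos":[0,0,0.42],"dr":[0,0,0],"grip":1}]'
python3 -m creep '[{"delta_pos":[0,0,0],"dr":[0,0,0],"grip":-1},{"delta_pos":[0,0,0],"dr":[0,0,0],"grip":-1},{"delta_pos":[0,0,0],"dr":[0,0,0],"grip":-1},{"delta_pos":[0,0,0],"dr":[0,0,0],"grip":-1},{"delta_pos":[0,0,0],"dr":[0,0,0],"grip":-1},{"delta_pos":[0,0,0],"dr":[0,0,0],"grip":-1},{"delta_pos":[0,0,0],"dr":[0,0,0],"grip":-1},{"delta_pos":[0,0,0],"dr":[0,0,0],"grip":-1}]' 40
python3 -m creep '[{"delta_pos":[0,0,-0.3],"dr":[0,0,0],"grip":-1},{"delta_pos":[0,0,-0.6],"dr":[0,0,0],"grip":-1},{"delta_pos":[0,0,-0.7],"dr":[0,0,0],"grip":-1},{"delta_pos":[0,0,-0.7],"dr":[0,0,0],"grip":-1},{"delta_pos":[0,0,-0.7],"dr":[0,0,0],"grip":-1},{"delta_pos":[0,0,-0.7],"dr":[0,0,0],"grip":-1},{"delta_pos":[0,0,-0.6],"dr":[0,0,0],"grip":-1},{"delta_pos":[0,0,-0.4],"dr":[0,0,0],"grip":-1}]'
python3 plan.py 0.587 0.2525 0.17 104.5 10
```

```text
t: 29.4
eef_pos: [0.401, 0.2974, 0.0529]
orientation: [-180.0, 0.0, 104.8]
force: [-1.0, -0.0, 0.4]
finger_gap: 0.993
grasp_force: 0.0
t: 30.4
eef_pos: [0.4013, 0.2976, 0.0543]
orientation: [179.9, -0.0, 104.8]
force: [-1.9, -0.5, 6.3]
finger_gap: 0.549
grasp_force: 41.7
t: 31.4
eef_pos: [0.4012, 0.2975, 0.1727]
orientation: [179.9, -0.0, 104.8]
force: [0.1, 0.3, -1.9]
finger_gap: 0.546
grasp_force: 41.5
err [ 0.1858 -0.045  -0.0027] dr [ 0.001 -0.     0.005] yaw 104.8
0 [-0.36, 0.67, 0.01]
```

```bash
python3 -m creep '[{"delta_pos":[-0.36,0.67,0],"dr":[0,0,0],"grip":-1},{"delta_pos":[-0.36,0.67,0],"dr":[0,0,0],"grip":-1},{"delta_pos":[-0.36,0.67,0],"dr":[0,0,0],"grip":-1},{"delta_pos":[-0.36,0.67,0],"dr":[0,0,0],"grip":-1},{"delta_pos":[-0.36,0.67,0],"dr":[0,0,0],"grip":-1},{"delta_pos":[-0.36,0.67,0],"dr":[0,0,0],"grip":-1},{"delta_pos":[-0.36,0.67,0],"dr":[0,0,0],"grip":-1},{"delta_pos":[-0.36,0.67,0],"dr":[0,0,0],"grip":-1}]'
python3 -m creep '[{"delta_pos":[-0.36,0.6,0],"dr":[0,0,0],"grip":-1},{"delta_pos":[-0.3,0.5,0],"dr":[0,0,0],"grip":-1},{"delta_pos":[-0.06,0.2,0],"dr":[0,0,0],"grip":-1},{"delta_pos":[0,0.04,0],"dr":[0,0,0.0],"grip":-1},{"delta_pos":[0,0,0],"dr":[0,0,0],"grip":-1},{"delta_pos":[0,0,0.2],"dr":[0,0,0],"grip":-1},{"delta_pos":[0,0,0.4],"dr":[0,0,0],"grip":-1},{"delta_pos":[0,0,0.4],"dr":[0,0,0],"grip":-1}]'
python3 plan.py 0.587 0.2525 0.091 104.5 5
```

```text
t: 32.4
eef_pos: [0.5504, 0.2611, 0.1703]
orientation: [-179.9, 0.0, 104.7]
force: [0.8, 0.1, -1.0]
finger_gap: 0.549
grasp_force: 41.6
t: 33.4
eef_pos: [0.5856, 0.2532, 0.1453]
orientation: [-180.0, 0.0, 104.8]
force: [-0.1, -0.7, -2.8]
finger_gap: 0.551
grasp_force: 41.6
err [ 0.0014 -0.0007 -0.0543] dr [-0.001  0.     0.01 ] yaw 104.8
0 [-0.01, 0.01, 0.43]
```

```bash
python3 -m creep '[{"delta_pos":[-0.04,0.04,0.4],"dr":[0,0,0],"grip":-1},{"delta_pos":[0,0,0.4],"dr":[0,0,0],"grip":-1},{"delta_pos":[0,0,0.4],"dr":[0,0,0],"grip":-1},{"delta_pos":[0,0,0.4],"dr":[0,0,0],"grip":-1},{"delta_pos":[0,0,0.3],"dr":[0,0,0],"grip":-1},{"delta_pos":[0,0,0.2],"dr":[0,0,0],"grip":-1},{"delta_pos":[0,0,0.08],"dr":[0,0,0],"grip":-1},{"delta_pos":[0,0,0],"dr":[0,0,0],"grip":-1}]'
```

```text
t: 34.4
eef_pos: [0.5873, 0.2525, 0.0919]
orientation: [180.0, 0.0, 104.8]
force: [0.4, -0.1, -1.8]
finger_gap: 0.547
grasp_force: 41.6
```

Expected contact is at about 0.088, so I'll ease down 3 mm to about 0.089 and check.

```bash
python3 -m creep '[{"delta_pos":[0,0,0.04],"dr":[0,0,0],"grip":-1},{"delta_pos":[0,0,0.04],"dr":[0,0,0],"grip":-1},{"delta_pos":[0,0,0.04],"dr":[0,0,0],"grip":-1},{"delta_pos":[0,0,0],"dr":[0,0,0],"grip":-1},{"delta_pos":[0,0,0],"dr":[0,0,0],"grip":-1},{"delta_pos":[0,0,0],"dr":[0,0,0],"grip":-1},{"delta_pos":[0,0,0],"dr":[0,0,0],"grip":-1},{"delta_pos":[0,0,0],"dr":[0,0,0],"grip":-1}]'
```

```text
t: 35.4
eef_pos: [0.5872, 0.2524, 0.0888]
orientation: [180.0, 0.0, 104.8]
force: [-0.3, -0.6, -1.9]
finger_gap: 0.549
grasp_force: 41.6
```

```bash
python3 -m creep '[{"delta_pos":[0,0,0.01],"dr":[0,0,0],"grip":-1},{"delta_pos":[0,0,0],"dr":[0,0,0],"grip":-1},{"delta_pos":[0,0,0],"dr":[0,0,0],"grip":0.4},{"delta_pos":[0,0,0],"dr":[0,0,0],"grip":0.8},{"delta_pos":[0,0,0],"dr":[0,0,0],"grip":1},{"delta_pos":[0,0,0],"dr":[0,0,0],"grip":1},{"delta_pos":[0,0,0],"dr":[0,0,0],"grip":1},{"delta_pos":[0,0,0],"dr":[0,0,0],"grip":1}]'
python3 -m creep '[{"delta_pos":[0,0,-0.2],"dr":[0,0,0],"grip":1},{"delta_pos":[0,0,-0.4],"dr":[0,0,0],"grip":1},{"delta_pos":[0,0,-0.5],"dr":[0,0,0],"grip":1},{"delta_pos":[0,0,-0.6],"dr":[0,0,0],"grip":1},{"delta_pos":[0,0,-0.6],"dr":[0,0,0],"grip":1},{"delta_pos":[0,0,-0.6],"dr":[0,0,0],"grip":1},{"delta_pos":[0,0,-0.6],"dr":[0,0,0],"grip":1},{"delta_pos":[0,0,-0.5],"dr":[0,0,0],"grip":1}]'
python3 - <<'E'
from h import *; from traydraw import draw
w=wpose();im=capture('wrist').copy();print(w[0])
draw('wrist',im,(.610,.1635),14.5,lambda X:wproj(X,w));save('w7',im)
E
python3 plan.py 0.398 -0.3195 0.18 94 32
```

```text
t: 36.4
eef_pos: [0.5872, 0.2525, 0.0885]
orientation: [180.0, 0.0, 104.8]
force: [1.5, -0.7, -0.2]
finger_gap: 0.997
grasp_force: 0.0
t: 37.4
eef_pos: [0.5873, 0.2525, 0.1897]
orientation: [180.0, 0.0, 104.8]
force: [-0.5, -0.5, -0.3]
finger_gap: 1.002
grasp_force: 0.0
[0.58729811 0.25248744 0.18968906]
err [-0.19   -0.5722 -0.0114] dr [ 0.001 -0.     0.059] yaw 104.8
0 [-0.63, -0.41, 0.01]
2 [-0.64, -0.4, 0.01]
5 [-0.64, -0.39, 0.01]
6 [-0.65, -0.39, 0.01]
8 [-0.65, -0.38, 0.01]
10 [-0.65, -0.37, 0.01]
11 [-0.66, -0.37, 0.01]
13 [-0.66, -0.36, 0.01]
15 [-0.66, -0.35, 0.01]
16 [-0.67, -0.35, 0.01]
18 [-0.67, -0.34, 0.01]
20 [-0.68, -0.34, 0.01]
21 [-0.68, -0.33, 0.01]
23 [-0.68, -0.32, 0.01]
26 [-0.69, -0.31, 0.01]
28 [-0.69, -0.3, 0.01]
30 [-0.69, -0.29, 0.01]
31 [-0.7, -0.29, 0.01]
```

View pics/w7.png

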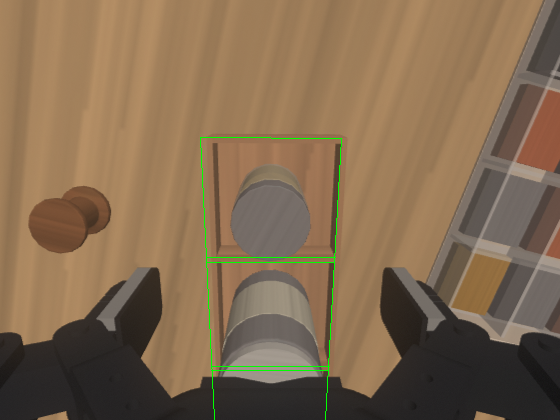

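Both jars stand in their end bays with the tray level. Next is the tin.

```bash
python3 -m creep '[{"delta_pos":[-0.64,-0.4,0],"dr":[0,0,0.06],"grip":1},{"delta_pos":[-0.64,-0.4,0],"dr":[0,0,0.06],"grip":1},{"delta_pos":[-0.64,-0.4,0],"dr":[0,0,0.06],"grip":1},{"delta_pos":[-0.64,-0.4,0],"dr":[0,0,0.06],"grip":1},{"delta_pos":[-0.64,-0.39,0],"dr":[0,0,0.06],"grip":1},{"delta_pos":[-0.64,-0.39,0],"dr":[0,0,0.06],"grip":1},{"delta_pos":[-0.65,-0.39,0],"dr":[0,0,0.06],"grip":1},{"delta_pos":[-0.65,-0.39,0],"dr":[0,0,0.06],"grip":1}]'
python3 -m creep '[{"delta_pos":[-0.65,-0.38,0],"dr":[0,0,0.06],"grip":1},{"delta_pos":[-0.65,-0.38,0],"dr":[0,0,0.06],"grip":1},{"delta_pos":[-0.65,-0.37,0],"dr":[0,0,0.06],"grip":1},{"delta_pos":[-0.66,-0.37,0],"dr":[0,0,0.06],"grip":1},{"delta_pos":[-0.66,-0.37,0],"dr":[0,0,0.06],"grip":1},{"delta_pos":[-0.66,-0.36,0],"dr":[0,0,0.06],"grip":1},{"delta_pos":[-0.66,-0.36,0],"dr":[0,0,0.06],"grip":1},{"delta_pos":[-0.66,-0.35,0],"dr":[0,0,0.06],"grip":1}]'
python3 -m creep '[{"delta_pos":[-0.67,-0.35,0],"dr":[0,0,0.06],"grip":1},{"delta_pos":[-0.67,-0.35,0],"dr":[0,0,0.06],"grip":1},{"delta_pos":[-0.67,-0.34,0],"dr":[0,0,0.06],"grip":1},{"delta_pos":[-0.67,-0.34,0],"dr":[0,0,0.06],"grip":1},{"delta_pos":[-0.68,-0.34,0],"dr":[0,0,0.06],"grip":1},{"delta_pos":[-0.68,-0.33,0],"dr":[0,0,0.06],"grip":1},{"delta_pos":[-0.68,-0.33,0],"dr":[0,0,0.06],"grip":1},{"delta_pos":[-0.68,-0.32,0],"dr":[0,0,0.06],"grip":1}]'
python3 plan.py 0.398 -0.3195 0.16 94 8
```

```text
t: 38.45
eef_pos: [0.5401, 0.1078, 0.1885]
orientation: [180.0, 0.0, 102.0]
force: [-0.3, 0.7, 0.7]
finger_gap: 1.005
grasp_force: 0.0
t: 39.45
eef_pos: [0.4926, -0.0349, 0.1885]
orientation: [180.0, 0.0, 99.3]
force: [-0.8, 0.3, -0.6]
finger_gap: 1.001
grasp_force: 0.0
t: 40.45
eef_pos: [0.4446, -0.178, 0.1886]
orientation: [180.0, 0.0, 96.5]
force: [0.4, -0.1, -0.3]
finger_gap: 1.004
grasp_force: 0.0
err [-0.0466 -0.1415 -0.0286] dr [0.    0.    0.055] yaw 96.5
0 [-0.68, -0.31, 0.14]
2 [-0.68, -0.3, 0.14]
5 [-0.68, -0.29, 0.14]
6 [-0.69, -0.29, 0.14]
```

```bash
python3 -m creep '[{"delta_pos":[-0.68,-0.31,0],"dr":[0,0,0.06],"grip":1},{"delta_pos":[-0.68,-0.31,0],"dr":[0,0,0.06],"grip":1},{"delta_pos":[-0.68,-0.3,0.1],"dr":[0,0,0.06],"grip":1},{"delta_pos":[-0.68,-0.3,0.2],"dr":[0,0,0.06],"grip":1},{"delta_pos":[-0.68,-0.3,0.2],"dr":[0,0,0.06],"grip":1},{"delta_pos":[-0.68,-0.29,0.2],"dr":[0,0,0.06],"grip":1},{"delta_pos":[-0.69,-0.29,0.2],"dr":[0,0,0.04],"grip":1},{"delta_pos":[-0.65,-0.29,0.2],"dr":[0,0,0.04],"grip":1}]'
python3 - <<'E'
from h import *
w=wpose();im=capture('wrist').copy();print(w[0])
a=np.radians(4);R=np.array([[np.cos(a),-np.sin(a)],[np.sin(a),np.cos(a)]])
q=np.array([wproj([*(np.array([.3975,-.3195])+R@np.array(k)*.028),.07],w) for k in((1,1),(-1,1),(-1,-1),(1,-1))]).round().astype(int)
cv2.polylines(im,[q],True,(0,255,0),1);save('w8',im)
E
```

```text
t: 41.45
eef_pos: [0.3979, -0.3186, 0.1606]
orientation: [-180.0, 0.0, 94.0]
force: [0.4, -0.1, 1.1]
finger_gap: 1.001
grasp_force: 0.0
[ 0.39791609 -0.31856669  0.16064396]
```

View pics/w8.png

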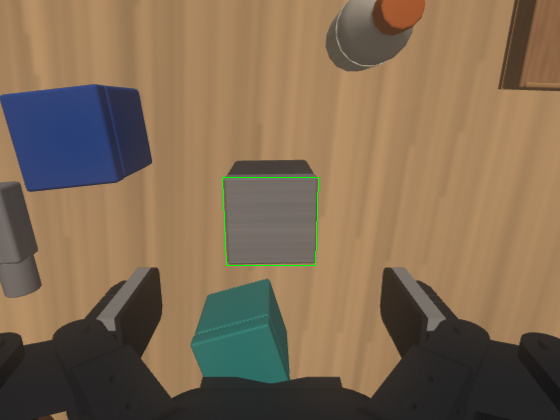

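The lid overlay lies exactly on the grey tin (corners 223–318, 177–265), and the fingers clear both the blue and the turquoise boxes. I'll descend, grip and lift.

```bash
python3 -m creep '[{"delta_pos":[-0.03,0,0.5],"dr":[0,0,0],"grip":1},{"delta_pos":[0,0,0.6],"dr":[0,0,0],"grip":1},{"delta_pos":[0,0,0.6],"dr":[0,0,0],"grip":1},{"delta_pos":[0,0,0.6],"dr":[0,0,0],"grip":1},{"delta_pos":[0,0,0.6],"dr":[0,0,0],"grip":1},{"delta_pos":[0,0,0.6],"dr":[0,0,0],"grip":1},{"delta_pos":[0,0,0.5],"dr":[0,0,0],"grip":1},{"delta_pos":[0,0,0.4],"dr":[0,0,0],"grip":1}]'
python3 -m creep '[{"delta_pos":[0,0,0],"dr":[0,0,0],"grip":-1},{"delta_pos":[0,0,0],"dr":[0,0,0],"grip":-1},{"delta_pos":[0,0,0],"dr":[0,0,0],"grip":-1},{"delta_pos":[0,0,0],"dr":[0,0,0],"grip":-1},{"delta_pos":[0,0,0],"dr":[0,0,0],"grip":-1},{"delta_pos":[0,0,0],"dr":[0,0,0],"grip":-1},{"delta_pos":[0,0,0],"dr":[0,0,0],"grip":-1},{"delta_pos":[0,0,0],"dr":[0,0,0],"grip":-1}]' 40
python3 -m creep '[{"delta_pos":[0,0,-0.3],"dr":[0,0,0],"grip":-1},{"delta_pos":[0,0,-0.6],"dr":[0,0,0],"grip":-1},{"delta_pos":[0,0,-0.8],"dr":[0,0,0],"grip":-1},{"delta_pos":[0,0,-0.8],"dr":[0,0,0],"grip":-1},{"delta_pos":[0,0,-0.8],"dr":[0,0,0],"grip":-1},{"delta_pos":[0,0,-0.8],"dr":[0,0,0],"grip":-1},{"delta_pos":[0,0,-0.8],"dr":[0,0,0],"grip":-1},{"delta_pos":[0,0,-0.4],"dr":[0,0,0],"grip":-1}]'
python3 plan.py 0.605 -0.178 0.185 92 16
```

```text
t: 42.5
eef_pos: [0.3983, -0.3181, 0.0502]
orientation: [-180.0, -0.0, 94.0]
force: [-0.5, 0.0, -0.3]
finger_gap: 1.001
grasp_force: 0.0
t: 43.5
eef_pos: [0.3985, -0.3183, 0.0514]
orientation: [180.0, 0.0, 94.0]
force: [-0.6, -0.2, 5.3]
finger_gap: 0.646
grasp_force: 43.8
t: 44.5
eef_pos: [0.3985, -0.3183, 0.1851]
orientation: [179.9, 0.1, 94.0]
force: [0.2, -0.3, -3.4]
finger_gap: 0.649
grasp_force: 43.2
err [ 2.065e-01  1.403e-01 -1.000e-04] dr [0.001 0.001 0.022] yaw 94.0
0 [0.31, 0.54, 0.0]
2 [0.32, 0.54, 0.0]
7 [0.32, 0.53, 0.0]
10 [0.33, 0.53, 0.0]
```

```bash
python3 -m creep '[{"delta_pos":[0.31,0.54,0],"dr":[0,0,0.02],"grip":-1},{"delta_pos":[0.31,0.54,0],"dr":[0,0,0.02],"grip":-1},{"delta_pos":[0.32,0.54,0],"dr":[0,0,0.02],"grip":-1},{"delta_pos":[0.32,0.54,0],"dr":[0,0,0.02],"grip":-1},{"delta_pos":[0.32,0.54,0],"dr":[0,0,0.02],"grip":-1},{"delta_pos":[0.32,0.54,0],"dr":[0,0,0.02],"grip":-1},{"delta_pos":[0.32,0.54,0],"dr":[0,0,0.02],"grip":-1},{"delta_pos":[0.32,0.53,0],"dr":[0,0,0.02],"grip":-1}]'
python3 -m creep '[{"delta_pos":[0.32,0.53,0],"dr":[0,0,0.02],"grip":-1},{"delta_pos":[0.32,0.53,0],"dr":[0,0,0.02],"grip":-1},{"delta_pos":[0.33,0.53,0],"dr":[0,0,0.02],"grip":-1},{"delta_pos":[0.33,0.53,0],"dr":[0,0,0.02],"grip":-1},{"delta_pos":[0.33,0.53,0],"dr":[0,0,0.02],"grip":-1},{"delta_pos":[0.33,0.53,0],"dr":[0,0,0.02],"grip":-1},{"delta_pos":[0.33,0.53,0],"dr":[0,0,0.02],"grip":-1},{"delta_pos":[0.33,0.53,0],"dr":[0,0,0.02],"grip":-1}]'
python3 -m creep '[{"delta_pos":[0,0,0.3],"dr":[0,0,0],"grip":-1},{"delta_pos":[0,0,0.5],"dr":[0,0,0],"grip":-1},{"delta_pos":[0,0,0.6],"dr":[0,0,0],"grip":-1},{"delta_pos":[0,0,0.6],"dr":[0,0,0],"grip":-1},{"delta_pos":[0,0,0.5],"dr":[0,0,0],"grip":-1},{"delta_pos":[0,0,0.4],"dr":[0,0,0],"grip":-1},{"delta_pos":[0,0,0.3],"dr":[0,0,0],"grip":-1},{"delta_pos":[0,0,0],"dr":[0,0,0],"grip":-1}]'
python3 plan.py 0.605 -0.177 0.058 92 8
python3 - <<'E'
from h import *
w=wpose();im=capture('wrist').copy();print(w[0])
for z,h in((.024,.05),(.004,.046)):
    a=np.radians(1);R=np.array([[np.cos(a),-np.sin(a)],[np.sin(a),np.cos(a)]])
    q=np.array([wproj([*(np.array([.605,-.178])+R@np.array(k)*h),z],w) for k in((1,1),(-1,1),(-1,-1),(1,-1))]).round().astype(int)
    cv2.polylines(im,[q],True,(0,255,0),1)
save('w9',im)
E
```

```text
t: 45.5
eef_pos: [0.5028, -0.2474, 0.1835]
orientation: [-180.0, 0.0, 93.1]
force: [-0.1, 0.4, -2.5]
finger_gap: 0.65
grasp_force: 43.3
t: 46.5
eef_pos: [0.6055, -0.177, 0.1835]
orientation: [-180.0, 0.0, 92.2]
force: [-0.1, -0.1, -3.3]
finger_gap: 0.648
grasp_force: 43.3
t: 47.5
eef_pos: [0.6045, -0.1775, 0.103]
orientation: [-180.0, -0.0, 92.2]
force: [-0.3, -0.5, -3.0]
finger_gap: 0.649
grasp_force: 43.3
err [ 0.0005  0.0005 -0.045 ] dr [-0.001 -0.     0.004] yaw 92.2
0 [0.0, 0.0, 0.22]
[ 0.60449437 -0.17747824  0.10297604]
```

View pics/w9.png

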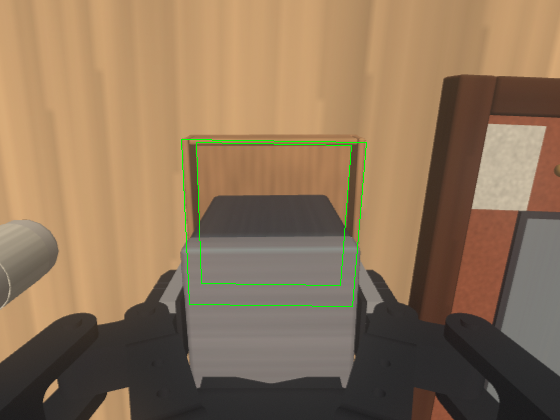

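The carton's rim is a couple of mm further on than the overlay (row 136 against 140) and slightly left, so I'll nudge 2.5 mm. Then lower to just above contact, expected at about 0.055.

```bash
python3 -m creep '[{"delta_pos":[0.1,-0.04,0.3],"dr":[0,0,0],"grip":-1},{"delta_pos":[0,0,0.3],"dr":[0,0,0],"grip":-1},{"delta_pos":[0,0,0.3],"dr":[0,0,0],"grip":-1},{"delta_pos":[0,0,0.3],"dr":[0,0,0],"grip":-1},{"delta_pos":[0,0,0.3],"dr":[0,0,0],"grip":-1},{"delta_pos":[0,0,0.2],"dr":[0,0,0],"grip":-1},{"delta_pos":[0,0,0.1],"dr":[0,0,0],"grip":-1},{"delta_pos":[0,0,0],"dr":[0,0,0],"grip":-1}]'
```

```text
t: 48.55
eef_pos: [0.6036, -0.1751, 0.0585]
orientation: [-180.0, 0.0, 92.2]
force: [0.1, -0.0, -3.1]
finger_gap: 0.65
grasp_force: 43.3
```

```bash
python3 -m creep '[{"delta_pos":[0,0,0.04],"dr":[0,0,0],"grip":-1},{"delta_pos":[0,0,0.03],"dr":[0,0,0],"grip":-1},{"delta_pos":[0,0,0.03],"dr":[0,0,0],"grip":-1},{"delta_pos":[0,0,0],"dr":[0,0,0],"grip":-1},{"delta_pos":[0,0,0],"dr":[0,0,0],"grip":-1},{"delta_pos":[0,0,0],"dr":[0,0,0],"grip":-1},{"delta_pos":[0,0,0],"dr":[0,0,0],"grip":-1},{"delta_pos":[0,0,0],"dr":[0,0,0],"grip":-1}]'
python3 -m creep '[{"delta_pos":[0,0,0.01],"dr":[0,0,0],"grip":-1},{"delta_pos":[0,0,0],"dr":[0,0,0],"grip":-1},{"delta_pos":[0,0,0],"dr":[0,0,0],"grip":0.5},{"delta_pos":[0,0,0],"dr":[0,0,0],"grip":0.8},{"delta_pos":[0,0,0],"dr":[0,0,0],"grip":1},{"delta_pos":[0,0,0],"dr":[0,0,0],"grip":1},{"delta_pos":[0,0,0],"dr":[0,0,0],"grip":1},{"delta_pos":[0,0,0],"dr":[0,0,0],"grip":1}]'
python3 -m creep '[{"delta_pos":[0,0,-0.2],"dr":[0,0,0],"grip":1},{"delta_pos":[0,0,-0.4],"dr":[0,0,0],"grip":1},{"delta_pos":[0,0,-0.6],"dr":[0,0,0],"grip":1},{"delta_pos":[0,0,-0.8],"dr":[0,0,0],"grip":1},{"delta_pos":[0,0,-0.8],"dr":[0,0,0],"grip":1},{"delta_pos":[0,0,-0.8],"dr":[0,0,0],"grip":1},{"delta_pos":[0,0,-0.8],"dr":[0,0,0],"grip":1},{"delta_pos":[0,0,-0.6],"dr":[0,0,0],"grip":1}]'
python3 - <<'E'
from h import *
w=capture('wrist');s=capture('scene');s=s[130:350,130:480]
w=cv2.resize(w,(400,300));s=cv2.resize(s,(400,251));c=np.zeros((300,800,3),'u1');c[:,:400]=w;c[:251,400:]=s;save('fin',c)
E
```

```text
t: 49.55
eef_pos: [0.6036, -0.1751, 0.056]
orientation: [180.0, 0.0, 92.2]
force: [0.3, 0.8, -3.0]
finger_gap: 0.653
grasp_force: 43.3
t: 50.55
eef_pos: [0.6036, -0.1751, 0.0558]
orientation: [180.0, 0.0, 92.2]
force: [0.1, -1.2, -0.0]
finger_gap: 0.999
grasp_force: 0.0
t: 51.55
eef_pos: [0.6039, -0.1752, 0.1829]
orientation: [179.9, 0.1, 92.2]
force: [-0.1, 0.5, 0.2]
finger_gap: 0.995
grasp_force: 0.0
```

View pics/fin.png

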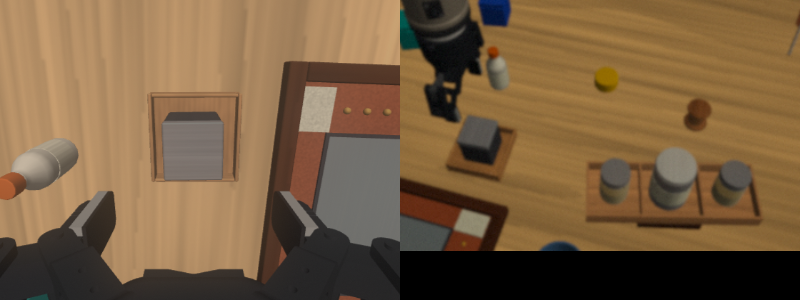

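Run:
```python
from h import *
w=wpose()
f=lambda c,z:np.mean([wray(u*1.4,v*1.4,z,w) for u,v in c],0).round(4)
print(f([(163,121),(222,121),(223,179),(165,181)],.074),f([(150,94),(240,94),(237,181),(154,181)],.024))
```

```text
[ 0.6047 -0.1757  0.074 ] [ 0.6072 -0.177   0.024 ]
```

The tin is within about 3 mm of the carton's centre. Everything is in place and released, and the bystanders haven't moved, so I'll hand in.

```bash
python3 -c "
from station import *
print(close_job())"
```

```text
the job is handed in; nothing more can be done
None
```

The job is handed in, with no verdict returned: the can is in the middle bay, a jar in each end bay and the tin in the carton, all upright and released, and in the last pictures the tray and carton looked level and the spool, glue bottle and wax puck undisturbed.

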